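Close a two-part casting mould with its draw latch

TASK

Close the two-part plaster casting mould with the draw latch on top of it: lift the latch's claw over the keeper on the loose half and hook it down into the keeper's pocket, then swing the lever back and down over centre until it lies flat, so that the two halves are drawn tightly together and stay clamped by themselves. Plaster chips and the latch bends, so work gently: never bear down on the loose half or on the shut lever with more than about 2 kg of force, do not tip the loose half, and leave the other things on the table alone.

Things in the scene. Friction and masses are not known exactly. Their poses are not given: they have to be found in the camera images.
- mould_board: Fixed plywood board 266 x 122 mm under the mould, on battens, top 26 mm above the table; two 12 mm high cleats guide the loose half. Origin on the table below the middle of the fixed half's parting face; x runs along the mould from fixed to loose half, z up.
- fixed_half: Fixed half: plaster in a plywood jacket, x = -127 to 0, 102 mm wide. Origin at the bottom of its parting face (x = 0), on the board; x points to the loose half, y across, z up. Plywood cheeks (y = 42 to 51, both sides) rise to z = 88; between them plaster to z = 60 and in the middle a 38 mm wide batten (top z = 68) with the latch. 84 mm are clear between the cheeks.
- loose_half: Loose half, 0.7 to 1 kg, x = 0 to 95, same width and heights (cheeks z = 88, batten z = 68). Origin at the bottom of its parting face, x away from the fixed half, z up. It starts 13 to 17 mm from the fixed half and slides easily (about 3 N) along x between the cleats; two cones on its face enter sockets. Shut, its origin meets the fixed half's. The keeper is on its batten.
- latch_lever (a joint): Lever angle: 0 = shut, flat, pointing away from the loose half, on a rubber stop (gives 2 mm for 22 N); 1.57 = upright; at most 2.75, leant towards the loose half. Starts at 0.8 to 0.95; stiff hinge (0.04 N m). With the claw hooked, closing draws the half home, then stretches the spring (up to 0.5 N m, 2 to 8 N at the end, by the keeper's setting); dead centre about 0.25, then it is pulled shut.
- lever_handle: Flat steel handle of the lever, 21 to 26 mm wide; origin on the lever pivot, turning with the lever. It runs along its own -x to a rolled tip 82 mm out. Its broad face lies 6.5 mm from the pivot line on its +z side: up when shut, facing the loose half when upright.
- lever_pivot (a point): Pivot of the lever (axis along the fixed half's y), at x = -48, z = 82 mm in the fixed half's frame.
- lever_end (a point): Point on the broad face of the handle, 66 mm from the pivot, where a thumb would push it back and down.
- claw_stem (a joint): Loose swing of the claw's stem on a pin in the lever (lever shut: pin 24 mm from the pivot towards the handle, 4.5 mm lower). The stem's downward slope from level is latch_lever + claw_stem. It falls by its weight. The lip's inner face is 103.5 mm from the pin.
- latch_claw: Claw on the stem's end: steel block 18 mm wide, 30 mm long, 15 mm high above the stem line, with a downturned lip 5 mm thick and 7.5 mm deep at its far end; sprung along the stem (2.5 N per mm). Origin on the stem line at the lip's inner face; x along the stem away from the lever, z up out of the claw. The point claw_lip lies at x = -1.3, z = -7.4 mm.
- claw_grip (a point): Middle of the claw block, 6 mm behind the lip, 8 mm above the stem line: grasp the 18 mm wide block here from above, across y. Drawing the claw on pulls the lever up and over (about 2 N). The keeper is screwed through slots: its hook face stands anywhere from x = 35.5 to 48.5 mm on the loose half, where it was last set, and is not measured: find the pocket by feel or sight.
- claw_lip (a point): Bottom inner edge of the claw's lip; at the start it rests in front of the keeper. Keeper: steel hook lip 16 mm wide, 6.5 mm thick, top 8.5 mm above the batten, its hook face (leaning 10 degrees) looking away from the latch; 9 mm behind it a block 7.5 mm high, plate 1.5 mm between: the claw's lip drops into this pocket (claw_lip 0 to 2.5 mm past the hook face).
- clay_wedge: Flat clay wedge (offcut) 26 x 50 x 9 mm; origin under its centre. Not part of the job.
- rib_wood: Flat wooden rib 48 x 102 x 8 mm; origin under its centre. Not part of the job.
- pebble: Flat grey burnishing pebble 59 x 94 x 20 mm; origin under its centre. Not part of the job.

How it is judged:
On the way:
1. the claw's lip is down in the pocket behind the keeper's hook lip while the lever is still up (x of claw_lip in the frame of loose_half between 0.0352 and 0.052 m and z of claw_lip in the frame of loose_half below 0.0745 m and value of joint latch_lever above 1.3 rad), for 0.2 s.
At the end, for the whole second after the job is handed in: The lever lies shut (below 0.05 rad) and still, the claw's lip is in the keeper's pocket, hooked behind its lip at least 2 mm below the top, and pulls on it with more than 8 N, and the loose half stands level (within 0.03 rad) and at rest with its parting face within 2 mm of the fixed half's (value of joint latch_lever below 0.05 rad and velocity of joint latch_lever below 0.05 rad/s and x of loose_half in the frame of fixed_half below 0.002 m and x of claw_lip in the frame of loose_half between 0.0345 and 0.052 m and z of claw_lip in the frame of loose_half below 0.0745 m and contact force between latch_claw and loose_half above 8 N and angle between loose_half's own z axis and vertical below 0.03 rad and linear speed of loose_half below 0.01 m/s); the robot touches nothing.
It fails at once if the shut lever is forced down into its rubber stop (over about 22 N at its end) (value of joint latch_lever below -0.03 rad).
It fails at once if the loose half is borne down on: it presses on the board with more than 29 N, its own weight of up to 10 N included (contact force between loose_half and mould_board above 29 N).
It fails at once if the loose half is tipped by more than 0.12 rad (angle between loose_half's own z axis and vertical above 0.12 rad).
It fails at once if a bystander is moved by more than 20 mm (distance of any of pebble, clay_wedge, rib_wood from where it was at the start of the episode above 0.02 m).
It also fails if it takes over 69 s, if anything falls off the work surface, if the arm or the gripper's body presses on something with over 40 N, if the wrist force passes 120 N, or if a joint passes its speed limit or range.

ROBOT

A 7-joint arm with a two-finger parallel gripper is mounted at the origin on a cart in front of the work surface, level with it; the furniture and walls round the work are solid. World frame = base frame: x ahead of the robot, y to its left, z up, the work surface at z = 0. Lengths are in m, angles in rad, forces in N, time in s.
With the tool pointing down it reaches from about 0.4 to 0.85 m from the base axis. Payload 10.4 kg.
Tool frame: the origin (TCP) lies on the centre line of the jaws, within the pads' length; the fingertips stand r.tip_extent ahead of it and the grasp point (between the pads) lies 8 mm behind it (r.tip_extent is the distance from the TCP to the fingertips, in m); z points along the fingers, y is the direction in which the jaws open and shut (so a half turn about z gives the same grasp; the last joint's range is limited). The gripper opens to 87 mm and grips with 3 to 60 N. Pads are 19 mm wide; open, the fingers measure 117 mm over their backs; the gripper's body (75 mm by 190 mm) begins 51 mm behind the grasp point.
Start: joints at [1.265, 0.332, -0.065, 1.46, 0.022, 1.35, -0.088], TCP at [0.174, -0.6, 0.234] pointing down, gripper open.
Joint ranges: [-2.6, 2.6], [-0.5, 2.12], [-1.47, 1.34], [0.16, 2.42], [-1.27, 4.41], [0.06, 2.06], [-2.6, 2.6]. Speed limits (rad/s): [2.22, 2.22, 2.79, 2.79, 3.14, 3.14, 3.14].

INTERFACE

Orientations are given as a unit quaternion [x, y, z, w].
In Python, from bench import r gives the robot as it stands.
- The arm moves only by the shell command python3 -m jog 'ROWS' [FORCE]. ROWS is JSON, a list of rows, each a list of 7 numbers: the shift along the tool's x, y, z in cm, then the turn, a rotation vector about the tool's x, y, z in rad, then the opening, from -1 (shut) to 1 (fully open). In form: [[tx, ty, tz, wx, wy, wz, jaw], ...]. A call has 1 to 20 rows; each row shifts and turns the commanded pose from where the row before left it, along the tool's axes as they then stand; what a row does not reach is not made up. A row lasts 1/8 s, in which the tool goes at most 62.5 mm and 10.7 degrees, less where a joint would pass 70% of its speed; a pose out of reach is approached as far as the arm can. A call with a gripper value outside its range is refused whole. The fingers move at their own pace and stop on an object; FORCE is the grip in N (left out, the last holds). Time passes only in rows, so rows that do not move let the fingers close. It gives the time, the measured TCP pose, the force and the opening at its end, in the units of the state.
- r.read_state(): the state, without advancing time (a new reading comes with each control period).
- r.camera(name): name is "side" or "top" or "wrist"; returns a dict with "frame" (480x640x3 uint8, red, green, blue), "fx", "fy", "cx", "cy" (pixels), "camera_from_world" (4x4, takes a point from world to camera coordinates). Camera axes: x right, y down, z forward; pixel columns grow to the right and rows downward; lengths in m; the calibration is good to about 2 mm. A picture is of the moment at which its call begins. There is no depth.
- r.close_job(): hands the job in, once; it reports no verdict.
Trained networks look in a picture, given as the dict that the camera call returned (one of the last four; its "shot" number tells which), for a name from the list of things; names that differ only in an ending like _2 or _b are one class to them, and where a whole thing is asked for, a point or a joint stands for the part that bears it (a point fixed in the world has none). Each returns a list of dicts, best first, with "score" (0 to 1); they miss things now and then, are a little off and sometimes report something else, mostly with a low value. They report only what shows in the picture. A call takes as long as a camera call.
- r.search_frame(picture, thing): "rect" ([left, top, right, bottom] in pixels, round what is visible of it).
The state is a dict: "time": time; "joint_positions": joint angles; "joint_vel": joint speeds; "joint_torque": joint torques, N m; "ee_pos": TCP position; "eef_rot": TCP orientation; "ft_force": force on the tool from outside, world axes, zero at the start; "torque": the same for the moment, N m; "width": finger opening in m.
Only numpy, scipy, OpenCV 4.12 (cv2) and the standard library are available. Lean on these libraries where they do the work, as an engineer would, in place of code of your own. Each camera call takes 0.05 s, during which the arm holds its last target.

## Working session

There is one attempt and no reset: what is moved stays moved. The work goes in short steps, Python scripts to look and compute and a shell command to move; the robot and the scene stay as the last step left them, time stands still between calls to the robot, and variables do not carry over. Pictures are saved under pics/ and viewed, and the job is handed in when it is done.

```bash
ls; mkdir -p pics; python3 - <<'E'
from bench import r
import cv2
s=r.read_state()
print({k:s[k] for k in ['time','ee_pos','eef_rot','ft_force','width']}, r.tip_extent)
for n in ['side','top','wrist']:
    p=r.camera(n); cv2.imwrite(f'pics/a_{n}.png',p['frame'][:,:,::-1])
    print(n,p['fx'],p['cx'],p['cy'],p['camera_from_world'].round(3).tolist() if hasattr(p['camera_from_world'],'round') else p['camera_from_world'])
    for t in ['fixed_half','loose_half','lever_handle','latch_claw','mould_board','pebble','clay_wedge','rib_wood','claw_lip','lever_end']:
        d=r.search_frame(p,t); print(t,[(round(x['score'],2),[int(v) for v in x['rect']]) for x in d[:2]])
E
```

```text
pics
{'time': 0.0, 'ee_pos': array([ 0.17428093, -0.59982498,  0.23275015]), 'eef_rot': array([ 9.90019643e-01,  1.40927628e-01, -1.39195378e-04, -7.01116535e-04]), 'ft_force': array([-0.18563077,  0.22640164,  0.52479551]), 'width': 0.08672912488298784} 0.011
side 604.6072157915256 316.396671921826 237.96536386935207 [[0.992, -0.128, 0.003, -0.457], [-0.043, -0.36, -0.932, 0.089], [0.12, 0.924, -0.363, 1.485], [0.0, 0.0, 0.0, 1.0]]
fixed_half [(0.72, [316, 241, 326, 252]), (0.58, [290, 200, 341, 269])]
loose_half []
lever_handle [(0.72, [306, 198, 325, 250])]
latch_claw [(0.24, [287, 202, 338, 270])]
mould_board [(0.75, [286, 253, 356, 308])]
pebble [(0.45, [284, 214, 307, 231])]
clay_wedge [(0.62, [324, 341, 345, 359])]
rib_wood [(0.92, [320, 306, 348, 338])]
claw_lip [(0.66, [317, 239, 328, 252])]
lever_end [(0.75, [307, 201, 327, 253])]
top 614.7439939186829 322.6793465516648 238.3969255213339 [[0.099, -0.995, 0.005, -0.101], [-0.969, -0.097, -0.226, 0.466], [0.226, 0.018, -0.974, 1.586], [0.0, 0.0, 0.0, 1.0]]
fixed_half [(0.95, [295, 220, 357, 269])]
loose_half [(0.68, [341, 223, 389, 272]), (0.31, [308, 229, 359, 253])]
lever_handle [(0.65, [304, 229, 356, 249])]
latch_claw [(0.59, [344, 237, 360, 248])]
mould_board [(0.72, [291, 226, 390, 278])]
pebble []
clay_wedge [(0.74, [445, 258, 464, 271]), (0.66, [293, 224, 359, 268])]
rib_wood [(0.89, [397, 248, 436, 270])]
claw_lip [(0.41, [344, 238, 359, 245])]
lever_end [(0.9, [308, 232, 357, 250]), (0.33, [349, 240, 362, 248])]
wrist 334.41339511282973 318.27779619939105 245.37156746548598 [[0.279, -0.96, -0.0, -0.625], [-0.924, -0.268, 0.271, -0.032], [-0.26, -0.076, -0.963, 0.392], [0.0, 0.0, 0.0, 1.0]]
fixed_half []
loose_half []
lever_handle []
latch_claw []
mould_board []
pebble []
clay_wedge []
rib_wood []
claw_lip []
lever_end []
```

```bash
python3 - <<'E'
import cv2
a=cv2.imread('pics/a_top.png')[200:300,270:480]
cv2.imwrite('pics/a_topz.png',cv2.resize(a,None,fx=3.8,fy=3.8,interpolation=cv2.INTER_CUBIC))
a=cv2.imread('pics/a_side.png')[180:370,250:400]
cv2.imwrite('pics/a_sidez.png',cv2.resize(a,None,fx=3,fy=3,interpolation=cv2.INTER_CUBIC))
E
```

```text
(no output)
```

View pics/a_topz.png

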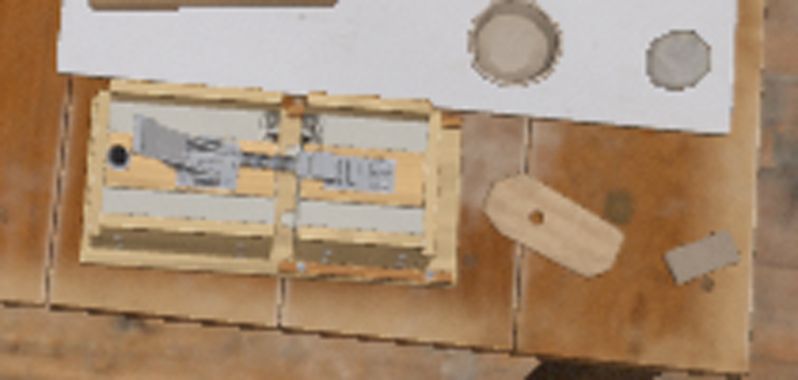

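View pics/a_sidez.png

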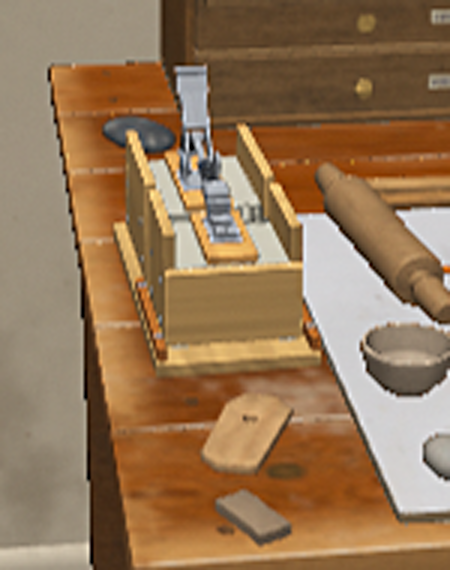

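View pics/a_top.png

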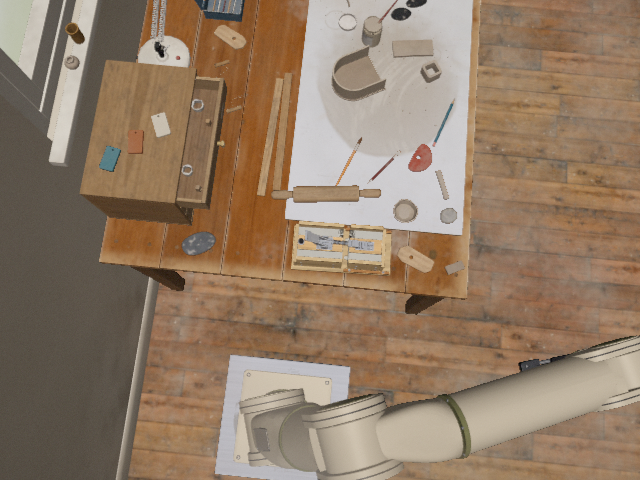

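```bash
cat > h.py <<'E'
import numpy as np, cv2
from bench import r
from scipy.spatial.transform import Rotation as R
def ray(p,u,v):
    M=np.array(p['camera_from_world']); Rm,t=M[:3,:3],M[:3,3]
    o=-Rm.T@t; d=Rm.T@np.array([(u-p['cx'])/p['fx'],(v-p['cy'])/p['fy'],1]); return o,d
def atz(p,u,v,z):
    o,d=ray(p,u,v); return o+d*(z-o[2])/d[2]
def proj(p,X):
    M=np.array(p['camera_from_world']); c=M[:3,:3]@np.asarray(X)+M[:3,3]
    return np.array([p['fx']*c[0]/c[2]+p['cx'],p['fy']*c[1]/c[2]+p['cy']])
def snap(n,f,crop=None,s=1,save=True):
    p=r.camera(n); a=p['frame'][:,:,::-1].copy()
    if crop: a=a[crop[1]:crop[3],crop[0]:crop[2]]
    if s!=1: a=cv2.resize(a,None,fx=s,fy=s,interpolation=cv2.INTER_CUBIC)
    cv2.imwrite(f'pics/{f}.png',a); return p
def st():
    s=r.read_state(); print('t',round(s['time'],2),'pos',np.round(s['ee_pos'],4),'q',np.round(s['eef_rot'],4),'F',np.round(s['ft_force'],1),'w',round(s['width'],4)); return s
E
python3 - <<'E'
from h import *
p=r.camera('top')
f=lambda x,y:(270+x/3.8,200+y/3.8)
for n,(x,y,z) in dict(bR=(457,284,.026),bL=(80,262,.026),fTL=(95,90,.114),fTR=(278,100,.114),fBL=(90,238,.114),fBR=(277,247,.114),lTL=(297,98,.114),lTR=(438,107,.114),lBR=(435,250,.114),claw=(335,170,.11),tip=(150,135,.19)).items():
    print(n,atz(p,*f(x,y),z).round(4))
E
```

```text
bR [ 0.3987 -0.2432  0.026 ]
bL [0.3878 0.0229 0.026 ]
fTL [0.4913 0.0201 0.114 ]
fTR [ 0.4967 -0.1042  0.114 ]
fBL [0.3893 0.0123 0.114 ]
fBR [ 0.3957 -0.1128  0.114 ]
lTL [ 0.4994 -0.117   0.114 ]
lTR [ 0.5027 -0.2127  0.114 ]
lBR [ 0.4042 -0.2182  0.114 ]
claw [ 0.453  -0.1471  0.11  ]
tip [ 0.446  -0.0234  0.19  ]
```

```bash
python3 - <<'E'
from h import *
s=st(); p=r.camera('wrist'); M=np.array(p['camera_from_world'])
o=-M[:3,:3].T@M[:3,3]; Rt=R.from_quat(s['eef_rot'])
print('cam in tool',Rt.inv().apply(o-s['ee_pos']).round(4),'cam axes in tool', (Rt.inv().as_matrix()@M[:3,:3].T).round(3).tolist())
# target relative
tgt=np.array([0.45,-0.17,0.30]); print(Rt.inv().apply(tgt-s['ee_pos']))
snap('side','b_side')
E
```

```text
t 1.7 pos [ 0.1744 -0.6002  0.2336] q [0.99  0.141 0.    0.   ] F [-0.3 -0.1 -0.3] w 0.0868
cam in tool [ 0.0756  0.0005 -0.152 ] cam axes in tool [[-0.0, -0.963, -0.271], [1.0, -0.0, -0.0], [0.0, -0.271, 0.963]]
[ 0.38468397 -0.33617977 -0.06646102]
```

View pics/b_side.png

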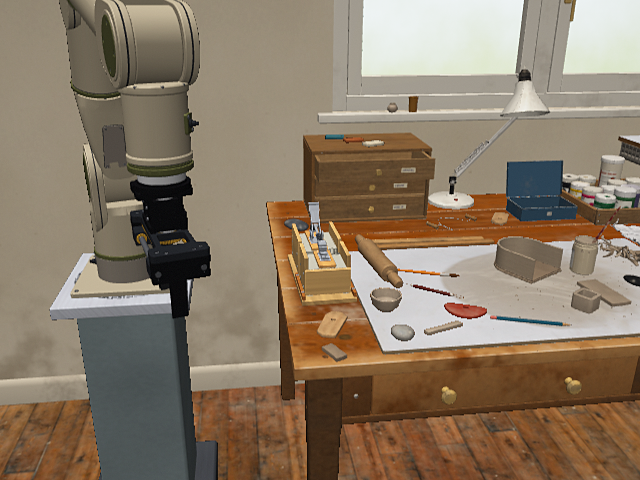

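```bash
python3 -m jog '[[2,-1.7,-1,0,0,0,1],[3.2,-2.8,-1,0,0,0,1],[3.3,-2.9,-1,0,0,0,1],[3.3,-2.9,-1,0,0,0,1],[3.3,-2.9,-1,0,0,0,1],[3.3,-2.9,-0.6,0,0,0,1],[3.3,-2.9,-0.5,0,0,0,1],[3.3,-2.9,-0.5,0,0,0,1],[3.3,-2.9,0,0,0,0,1],[3.3,-2.9,0,0,0,0,1],[3,-2.6,0,0,0,0,1],[2,-1.7,0,0,0,0,1],[1,-0.9,0,0,0,0,1]]'; python3 -m jog '[[0,0,0,0,0,-0.16,1],[0,0,0,0,0,-0.17,1],[0,0,0,0,0,-0.17,1],[0,0,0,0,0,-0.17,1],[0,0,0,0,0,-0.17,1],[0,0,0,0,0,-0.17,1],[0,0,0,0,0,-0.17,1],[0,0,0,0,0,-0.15,1],[0,0,0,0,0,0,1]]'; python3 -c "
from h import *
s=st(); print(np.round(s['joint_positions'],2)); p=snap('wrist','c_w')
for t in ['fixed_half','loose_half','lever_handle','latch_claw']:
    d=r.search_frame(p,t); print(t,[(round(x['score'],2),[int(v) for v in x['rect']]) for x in d[:2]])
"
```

```text
time: 3.42
ee_pos: [0.4443, -0.1781, 0.2997]
eef_rot: [0.99, 0.142, 0.0, 0.0]
ft_force: [0.7, -0.6, 0.3]
width: 0.0871
time: 4.55
ee_pos: [0.4434, -0.18, 0.2996]
eef_rot: [0.693, 0.721, -0.0, 0.0]
ft_force: [-0.9, 0.1, 0.5]
width: 0.0873
t 4.55 pos [ 0.4434 -0.18    0.2996] q [ 6.929e-01  7.211e-01 -1.000e-04  1.000e-04] F [-0.9  0.1  0.5] w 0.0873
[ 0.79  0.   -0.49  1.7   0.    1.44  0.33]
fixed_half [(0.81, [279, 13, 394, 195])]
loose_half [(0.72, [276, 162, 382, 256]), (0.63, [299, 265, 348, 314])]
lever_handle [(0.98, [317, 17, 357, 196])]
latch_claw [(0.7, [323, 166, 341, 198]), (0.53, [325, 80, 345, 196])]
```

View pics/c_w.png

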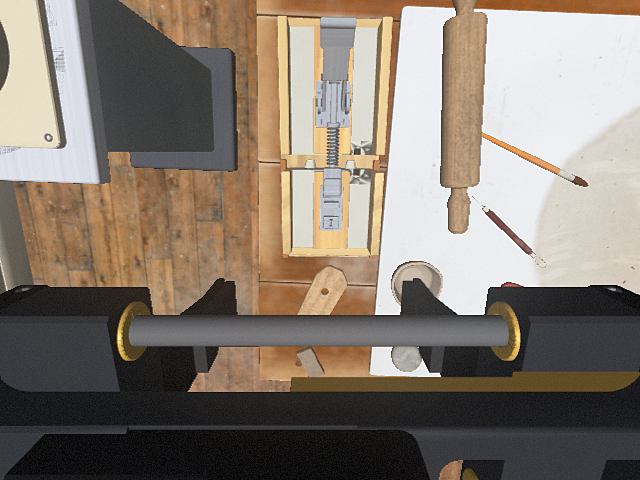

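```bash
python3 -c "
import cv2
a=cv2.imread('pics/c_w.png')[5:265,265:410]
cv2.imwrite('pics/c_wz.png',cv2.resize(a[:135],None,fx=4.4,fy=4.4,interpolation=cv2.INTER_CUBIC))
cv2.imwrite('pics/c_wz2.png',cv2.resize(a[130:],None,fx=4.4,fy=4.4,interpolation=cv2.INTER_CUBIC))
"
```

```text
(no output)
```

View pics/c_wz.png

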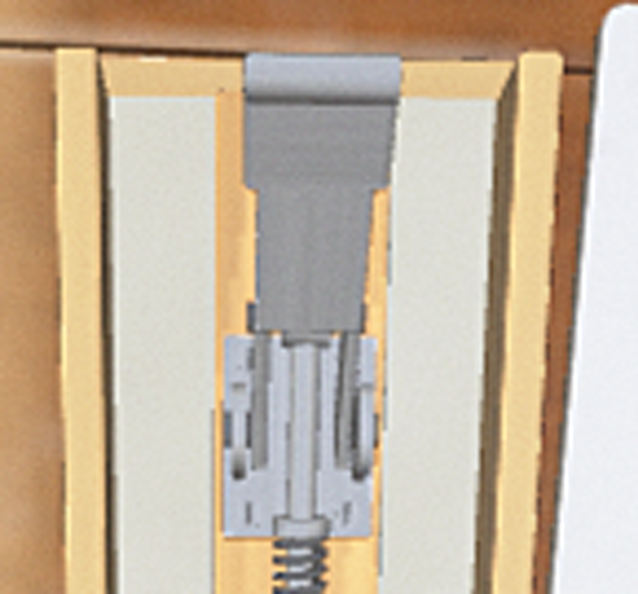

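View pics/c_wz2.png

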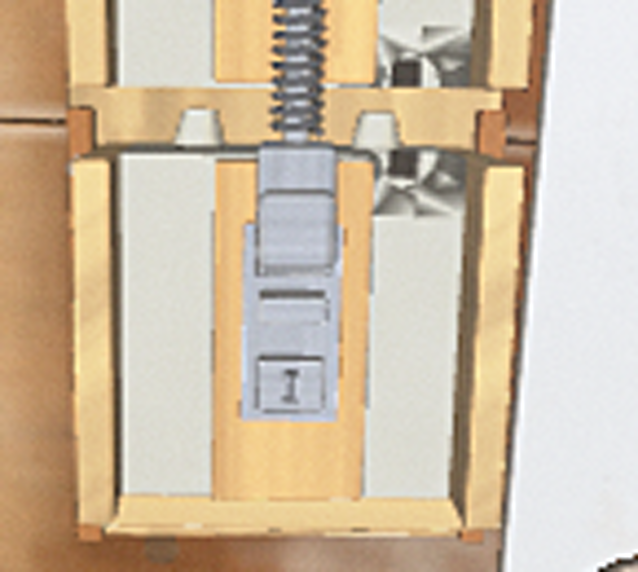

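```bash
python3 - <<'E'
from h import *
p=r.camera('wrist')
f=lambda x,y:(265+x/4.4,5+y/4.4)
g=lambda x,y:(265+x/4.4,135+y/4.4)
P={}
for n,(q,z) in dict(fFL=(f(57,50),.114),fFR=(f(560,52),.114),fNLt=(g(67,85),.114),fNRt=(g(533,88),.114),lNL=(g(70,157),.114),lNR=(g(523,165),.114),lFL=(g(77,530),.114),lFR=(g(502,530),.114),
  hookL=(g(258,320),.1025),hookR=(g(326,320),.1025),hookfrontL=(g(258,290),.1025),blk=(g(290,357),.1015),blkend=(g(290,412),.1015),plateend=(g(290,420),.0955),clawfarL=(g(257,272),.112),clawfarR=(g(335,272),.112),tipL=(f(247,70),.205),tipR=(f(400,70),.205),batL=(g(214,495),.094),batR=(g(362,497),.094),plasfaceL=(g(120,152),.086),fplast=(g(120,87),.086)).items():
    P[n]=atz(p,*q,z); print(n,P[n].round(4))
d=P['fNLt']-P['fFL'];print(np.arctan2(d[1],d[0])); d=P['fNRt']-P['fFR'];print(np.arctan2(d[1],d[0]))
d=P['lFL']-P['lNL'];print(np.arctan2(d[1],d[0]));d=P['lFR']-P['lNR'];print(np.arctan2(d[1],d[0]))
for k in ['fNLt','fNRt','lNL','lNR']:pass
# mould frame guess
yaw=-1.545; ex=np.array([np.cos(yaw),np.sin(yaw)]); ey=np.array([-ex[1],ex[0]])
for k,v in P.items(): print(k,'s',round(v[:2]@ex*1000,1),'t',round(v[:2]@ey*1000,1))
E
```

```text
fFL [0.4022 0.0072 0.114 ]
fFR [0.5027 0.0108 0.114 ]
fNLt [ 0.4052 -0.1098  0.114 ]
fNRt [ 0.5084 -0.1063  0.114 ]
lNL [ 0.406  -0.1253  0.114 ]
lNR [ 0.5077 -0.1231  0.114 ]
lFL [ 0.4085 -0.2129  0.114 ]
lFR [ 0.5106 -0.2089  0.114 ]
hookL [ 0.45   -0.1623  0.1025]
hookR [ 0.4663 -0.1617  0.1025]
hookfrontL [ 0.4497 -0.1551  0.1025]
blk [ 0.4582 -0.1712  0.1015]
blkend [ 0.4588 -0.1847  0.1015]
plateend [ 0.4592 -0.1881  0.0955]
clawfarL [ 0.4491 -0.1497  0.112 ]
clawfarR [ 0.4671 -0.1489  0.112 ]
tipL [ 0.4408 -0.0246  0.205 ]
tipR [ 0.4632 -0.0237  0.205 ]
batL [ 0.4411 -0.2087  0.094 ]
batR [ 0.4785 -0.2077  0.094 ]
plasfaceL [ 0.4152 -0.1253  0.086 ]
fplast [ 0.4149 -0.1101  0.086 ]
-1.545035476013246
-1.5222773752951821
-1.5423565196259585
-1.5368991391648732
fFL s 3.2 t 402.3
fFR s 2.1 t 502.8
fNLt s 120.2 t 402.3
fNRt s 119.4 t 505.5
lNL s 135.8 t 402.7
lNR s 136.1 t 504.4
lFL s 223.4 t 402.9
lFR s 222.0 t 505.0
hookL s 173.9 t 445.7
hookR s 173.6 t 461.9
hookfrontL s 166.7 t 445.6
blk s 182.9 t 453.6
blkend s 196.5 t 453.9
plateend s 199.9 t 454.2
clawfarL s 161.2 t 445.1
clawfarR s 160.9 t 463.1
tipL s 36.0 t 440.0
tipR s 35.7 t 462.4
batL s 220.0 t 435.5
batR s 220.0 t 473.0
plasfaceL s 136.0 t 411.8
fplast s 120.8 t 411.9
```

```bash
python3 -m jog '[[0,0.5,0,0,0.08,0,-0.22],[-0.2,0.5,1,0,0.09,0,-0.22],[-0.4,0.54,2,0,0.08,0,-0.22],[0,0,3,0,0,0,-0.22],[0,0,3,0,0,0,-0.22],[0,0,3,0,0,0,-0.22],[0,0,2,0,0,0,-0.22],[0,0,1,0,0,0,-0.22],[0,0,0,0,0,0,-0.22],[0,0,0,0,0,0,-0.22]]' 10; python3 -c "
from h import *
s=st(); p=snap('wrist','d_w')
for t in ['latch_claw','lever_handle']:
    d=r.search_frame(p,t); print(t,[(round(x['score'],2),[int(v) for v in x['rect']]) for x in d[:2]])
"
```

```text
time: 6.1
ee_pos: [0.4584, -0.1512, 0.1536]
eef_rot: [0.687, 0.716, 0.086, -0.089]
ft_force: [0.6, -0.3, 0.5]
width: 0.034
t 6.1 pos [ 0.4584 -0.1512  0.1536] q [ 0.6869  0.7161  0.0864 -0.0893] F [ 0.6 -0.3  0.5] w 0.034
latch_claw [(0.56, [298, 242, 329, 295])]
lever_handle [(0.8, [284, 5, 345, 287])]
```

View pics/d_w.png

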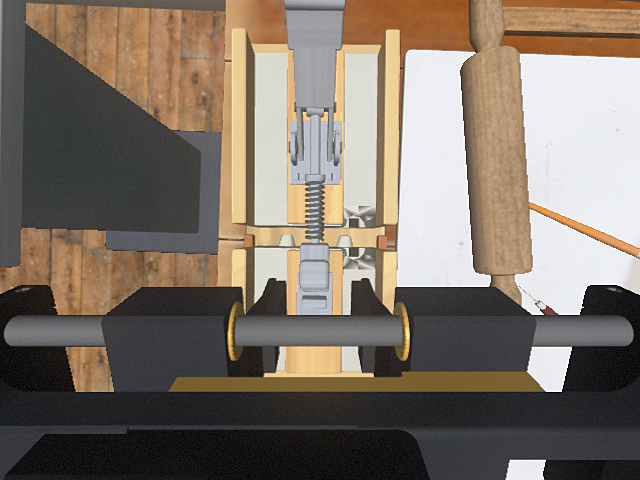

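```bash
python3 -m jog '[[0.25,0,1.2,0,0,0,-0.22],[0,0,1.2,0,0,0,-0.22],[0,0,0.8,0,0,0,-0.22],[0,0,0.6,0,0,0,-0.22],[0,0,0.4,0,0,0,-0.22],[0,0,0.2,0,0,0,-0.22],[0,0,0,0,0,0,-0.22]]'; python3 -c "
from h import *
s=st(); p=snap('wrist','e_w'); snap('side','e_s',(240,140,400,320),3.5)
"
```

```text
time: 7.12
ee_pos: [0.4574, -0.1375, 0.1108]
eef_rot: [0.687, 0.716, 0.086, -0.09]
ft_force: [-0.3, 0.7, -0.7]
width: 0.0338
t 7.12 pos [ 0.4574 -0.1375  0.1108] q [ 0.6867  0.7162  0.0863 -0.0899] F [-0.3  0.7 -0.7] w 0.0338
```

View pics/e_w.png

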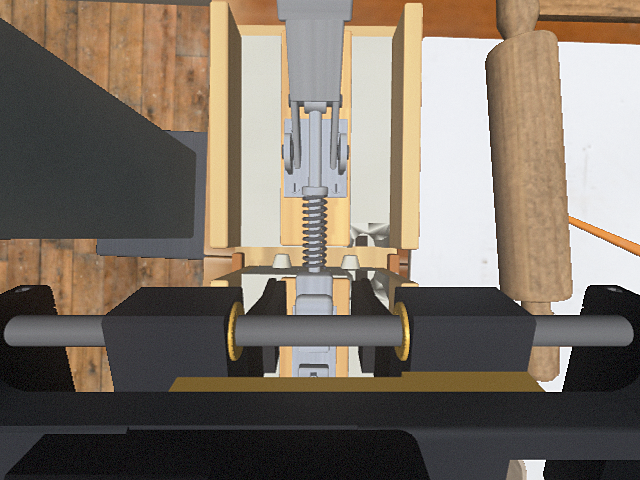

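View pics/e_s.png

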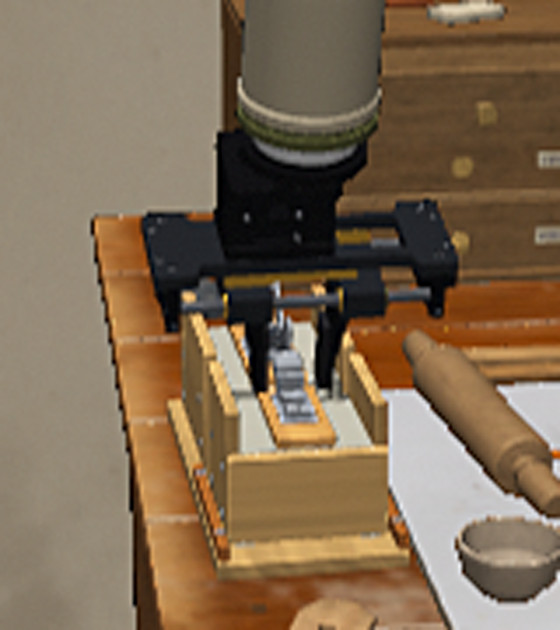

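```bash
python3 -m jog '[[0,-0.1,0,0,0,0,-0.22],[0,0,0,0,0,0,-0.4],[0,0,0,0,0,0,-0.55],[0,0,0,0,0,0,-0.7],[0,0,0,0,0,0,-0.8],[0,0,0,0,0,0,-0.8],[0,0,0,0,0,0,-0.8]]' 15
```

```text
time: 8.1
ee_pos: [0.4559, -0.1376, 0.1106]
eef_rot: [0.687, 0.716, 0.086, -0.09]
ft_force: [-4.5, -0.3, 1.4]
width: 0.0179
```

```bash
python3 -m jog '[[0,-0.05,-0.2,0,0,0,-0.8],[0.05,0,-0.4,0,0,0,-0.8],[0.05,0,-0.4,0,0,0,-0.8],[0.05,0,-0.4,0,0,0,-0.8],[0,0,0,0,0,0,-0.8]]'; python3 -c "
from h import *
s=st(); p=snap('wrist','f_w',(200,0,440,400),1.5); snap('side','f_s',(270,190,370,300),5)
"
```

```text
time: 8.72
ee_pos: [0.4559, -0.1394, 0.1249]
eef_rot: [0.687, 0.716, 0.086, -0.09]
ft_force: [-4.2, 1.4, -0.7]
width: 0.0179
t 8.72 pos [ 0.4559 -0.1394  0.1249] q [ 0.6866  0.7163  0.0863 -0.09  ] F [-4.2  1.4 -0.7] w 0.0179
```

View pics/f_w.png

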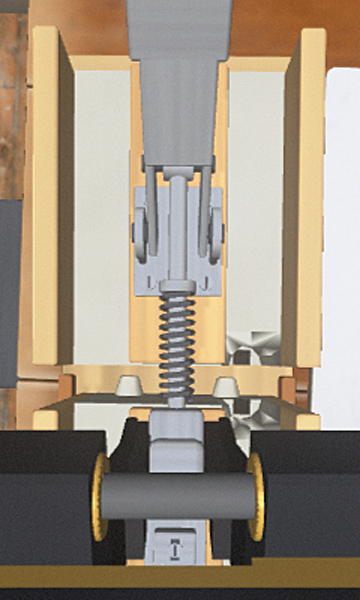

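View pics/f_s.png

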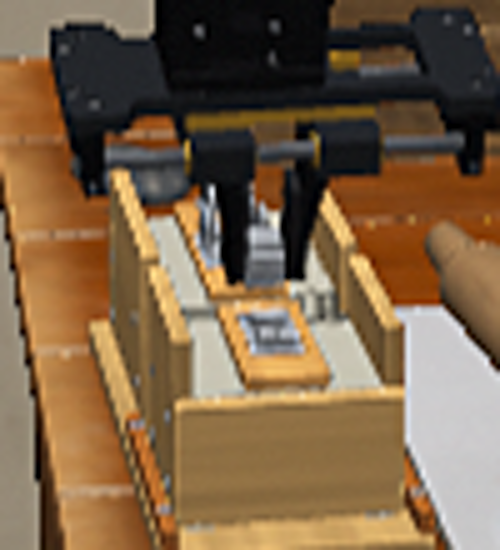

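```bash
python3 - <<'E'
from h import *
s=r.read_state()
p=r.camera('wrist')
# rebuild c_w camera pose: cam pose in tool fixed
M=np.array(p['camera_from_world']); T=np.eye(4); T[:3,:3]=R.from_quat(s['eef_rot']).as_matrix(); T[:3,3]=s['ee_pos']
C=M@T
T2=np.eye(4); T2[:3,:3]=R.from_quat([.69292,.72106,-.0001,.0001]).as_matrix(); T2[:3,3]=[.4434,-.18,.2996]
q=dict(p); q['camera_from_world']=C@np.linalg.inv(T2)
ex=np.array([.0258,-.9997]);ey=np.array([.9997,.0258])
g=lambda x,y:(265+x/4.4,135+y/4.4)
for n,v,z in [('hook',320,.1025),('clawfront',265,.1175),('clawfront',275,.1175),('clawbot',275,.1105),('rear',145,.118),('step',193,.1175)]:
    P=atz(q,*g(296,v),z); print(n,v,P.round(4),'s',(P[:2]@ex*1000).round(1),'t',(P[:2]@ey*1000).round(1))
# current wrist: project hook face predicted
h=ex*.1738+ey*.4538
for k in (.1738,.1828): 
    X=ex*k+ey*.4538; print(proj(p,[X[0],X[1],.1025]))
E
python3 -c "
import cv2
a=cv2.imread('pics/f_w.png'); print(a.shape); cv2.imwrite('pics/f_wz.png',cv2.resize(a[380:580,80:280],None,fx=3.5,fy=3,interpolation=cv2.INTER_CUBIC))"
```

```text
hook 320 [ 0.4589 -0.1623  0.1025] s 174.1 t 454.6
clawfront 265 [ 0.4575 -0.1474  0.1175] s 159.1 t 453.6
clawfront 275 [ 0.4576 -0.1496  0.1175] s 161.4 t 453.6
clawbot 275 [ 0.458  -0.1505  0.1105] s 162.3 t 453.9
rear 145 [ 0.4561 -0.1209  0.118 ] s 132.6 t 452.9
step 193 [ 0.4567 -0.1313  0.1175] s 143.1 t 453.2
[317.95966891 338.16045648]
[317.70535529 353.93535559]
(600, 360, 3)
```

View pics/f_wz.png

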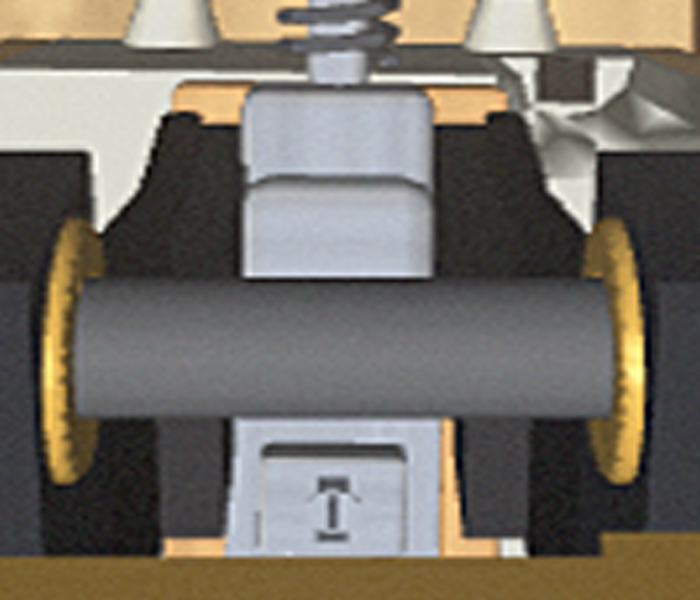

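```bash
python3 -m jog '[[-0.2,-0.05,-0.05,0,0,0,-0.8],[-0.3,0,-0.08,0,0,0,-0.8],[-0.3,0,-0.08,0,0,0,-0.8],[-0.3,0,-0.08,0,0,0,-0.8],[-0.3,0,-0.08,0,0,0,-0.8],[-0.3,0,-0.08,0,0,0,-0.8],[-0.3,0,-0.08,0,0,0,-0.8],[-0.3,0,-0.08,0,0,0,-0.8],[0,0,0,0,0,0,-0.8],[0,0,0,0,0,0,-0.8]]'; python3 -c "
from h import *
s=st(); p=snap('wrist','g_w',(160,0,480,400),1.5); snap('side','g_s',(270,170,370,300),4.5)
"
```

```text
time: 10.12
ee_pos: [0.4565, -0.1638, 0.1249]
eef_rot: [0.687, 0.716, 0.086, -0.09]
ft_force: [-2.0, -0.9, 0.3]
width: 0.0179
t 10.12 pos [ 0.4565 -0.1638  0.1249] q [ 0.6869  0.7161  0.0861 -0.0896] F [-2.  -0.9  0.3] w 0.0179
```

View pics/g_w.png

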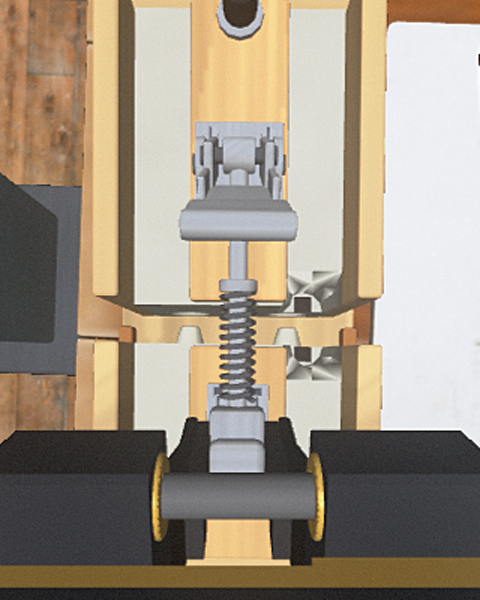

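View pics/g_s.png

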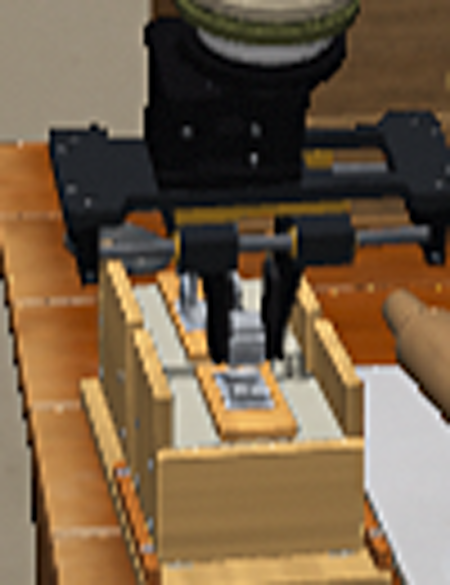

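```bash
python3 -m jog '[[-0.07,0,0.3,0,0,0,-0.8],[-0.07,0,0.3,0,0,0,-0.8],[-0.05,0,0.2,0,0,0,-0.8],[0,0,0,0,0,0,-0.8]]';  python3 -m jog '[[-0.025,0,0.1,0,0,0,-0.8],[-0.025,0,0.1,0,0,0,-0.8],[0,0,0,0,0,0,-0.8]]'
```

```text
time: 10.72
ee_pos: [0.4564, -0.163, 0.1165]
eef_rot: [0.687, 0.716, 0.086, -0.09]
ft_force: [-1.8, -1.0, 0.1]
width: 0.0178
time: 11.1
ee_pos: [0.4564, -0.163, 0.1146]
eef_rot: [0.687, 0.716, 0.086, -0.09]
ft_force: [-1.3, 1.1, 0.5]
width: 0.0176
```

```bash
python3 -m jog '[[-0.025,0,0.1,0,0,0,-0.8],[-0.025,0,0.1,0,0,0,-0.8],[0,0,0,0,0,0,-0.8]]';  python3 -m jog '[[-0.025,0,0.1,0,0,0,-0.8],[0,0,0,0,0,0,-0.8]]'; python3 -c "
from h import *
s=st(); p=snap('wrist','i_w',(160,0,480,400),1.5); snap('side','i_s',(270,170,370,300),4.5)
"
```

```text
time: 11.48
ee_pos: [0.4564, -0.1632, 0.1125]
eef_rot: [0.687, 0.716, 0.086, -0.09]
ft_force: [-2.0, -0.4, 0.3]
width: 0.0181
time: 11.72
ee_pos: [0.4564, -0.1631, 0.1115]
eef_rot: [0.687, 0.716, 0.086, -0.09]
ft_force: [-2.2, 1.3, 0.4]
width: 0.0181
t 11.72 pos [ 0.4564 -0.1631  0.1115] q [ 0.6867  0.7162  0.0863 -0.09  ] F [-2.2  1.3  0.4] w 0.0181
```

View pics/i_w.png

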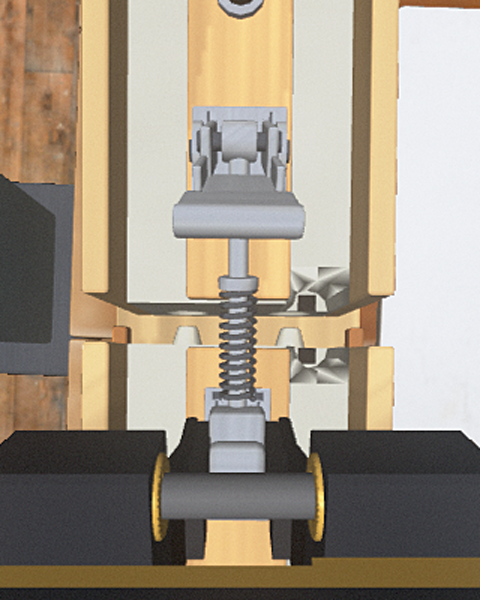

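View pics/i_s.png

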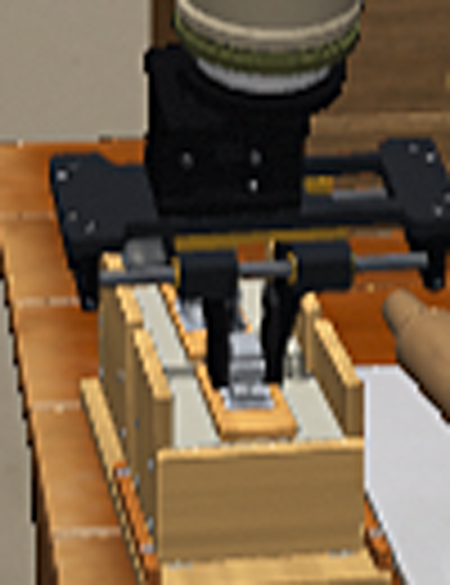

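```bash
python3 -m jog '[[-0.01,0,0.05,0,0,0,-0.8],[-0.015,0,0.05,0,0,0,-0.8],[0,0,0,0,0,0,-0.8]]';  python3 -m jog '[[-0.01,0,0.05,0,0,0,-0.8],[0,0,0,0,0,0,-0.8]]'
```

```text
time: 12.2
ee_pos: [0.4565, -0.1632, 0.1109]
eef_rot: [0.687, 0.716, 0.086, -0.09]
ft_force: [-3.7, 0.4, 7.1]
width: 0.018
time: 12.45
ee_pos: [0.4566, -0.1632, 0.1108]
eef_rot: [0.687, 0.716, 0.086, -0.09]
ft_force: [-5.4, 1.2, 11.3]
width: 0.0179
```

```bash
python3 -m jog '[[0.01,0,-0.08,0,0,0,-0.8],[0,0,0,0,0,0,-0.5],[0,0,0,0,0,0,-0.3],[0,0,0,0,0,0,-0.22],[0,0,0,0,0,0,-0.22]]';  python3 -m jog '[[0,0,-0.4,0,0,0,-0.22],[0,0,-1,0,0,0,-0.22],[0,0,-2,0,0,0,-0.22],[0,0,-3,0,0,0,-0.22],[0,0,-3,0,0,0,-0.22],[0,0,-2,0,0,0,-0.22],[0,0,0,0,0,0,-0.22]]'; python3 -c "
from h import *
s=st(); p=snap('wrist','j_w'); cv2.imwrite('pics/j_wz.png',cv2.resize(p['frame'][120:320,230:400,::-1],None,fx=3.5,fy=3,interpolation=cv2.INTER_CUBIC)); snap('side','j_s',(270,170,370,300),4.5)
"
```

```text
time: 13.08
ee_pos: [0.4565, -0.1633, 0.1108]
eef_rot: [0.687, 0.716, 0.086, -0.09]
ft_force: [-0.4, 0.3, -0.1]
width: 0.0331
time: 13.95
ee_pos: [0.4583, -0.1922, 0.223]
eef_rot: [0.687, 0.716, 0.087, -0.088]
ft_force: [-0.0, 0.3, 0.4]
width: 0.034
t 13.95 pos [ 0.4583 -0.1922  0.223 ] q [ 0.6869  0.7161  0.0866 -0.0883] F [-0.   0.3  0.4] w 0.034
```

View pics/j_w.png

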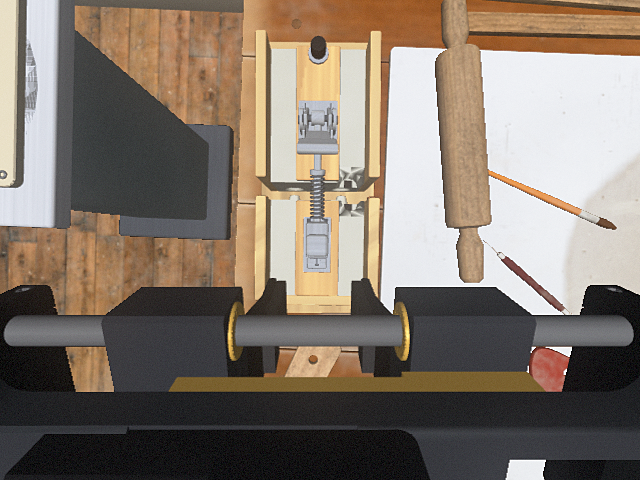

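View pics/j_wz.png

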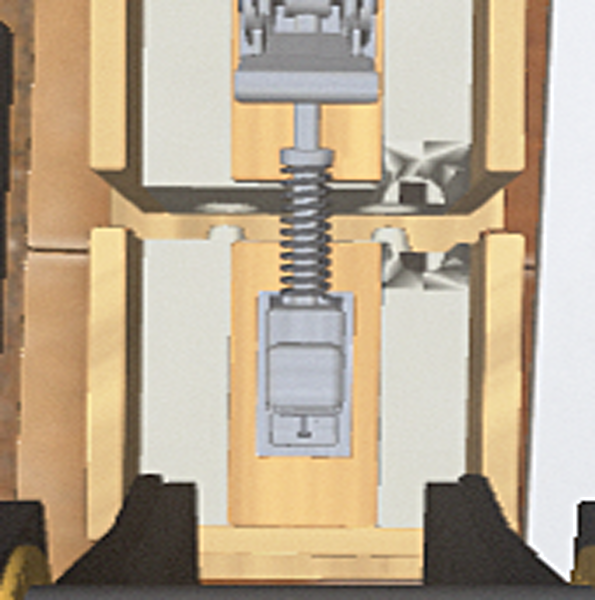

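View pics/j_s.png

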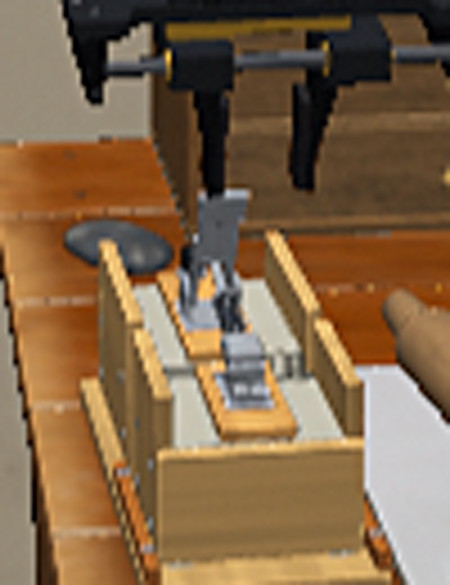

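```bash
cat >> h.py <<'E'
ex=np.array([.0258,-.9997]);ey=np.array([.9997,.0258])
S0=120.3; T0=453.3
def sm(X): # world -> mould mm (x,y,z)
    X=np.asarray(X); return np.array([X[:2]@ex*1000-S0, X[:2]@ey*1000-T0, X[2]*1000-26])
def mw(m):
    v=ex*(m[0]+S0)/1000+ey*(m[1]+T0)/1000; return np.array([v[0],v[1],(m[2]+26)/1000])
def onplane(p,u,v,y=0):
    o,d=ray(p,u,v); a=sm(o); b=sm(o+d); k=(y-a[1])/(b[1]-a[1]); return a+k*(b-a)
E
python3 - <<'E'
from h import *
s=st(); print(sm(s['ee_pos']).round(1))
p=r.camera('wrist'); q=r.camera('top')
# predicted tip pixel rows for theta (wrist), roll center
for th in np.arange(1.7,2.5,.1):
    tip=np.array([-48-82*np.cos(th)+3*np.sin(th),0,82+82*np.sin(th)+3*np.cos(th)])
    print(round(th,2),proj(p,mw(tip)).round(0),proj(q,mw(tip)).round(0))
for u,v,z in [(225,210,.2),(195,220,.2),(198,243,.01)]: print(atz(q,u,v,z).round(3))
for t in ['lever_handle','latch_claw']:
    d=r.search_frame(p,t); print(t,[(round(x['score'],2),[int(v) for v in x['rect']]) for x in d[:2]])
E
```

```text
t 14.05 pos [ 0.4575 -0.1913  0.221 ] q [ 0.6867  0.7162  0.0862 -0.09  ] F [-0.2  0.1  0.1] w 0.0339
[ 82.8  -0.9 195. ]
1.7 [321.  96.] [330. 234.]
1.8 [320. 111.] [334. 234.]
1.9 [320. 125.] [337. 235.]
2.0 [320. 140.] [340. 235.]
2.1 [320. 153.] [343. 236.]
2.2 [319. 165.] [345. 237.]
2.3 [319. 177.] [348. 237.]
2.4 [319. 187.] [350. 238.]
[0.487 0.189 0.2  ]
[0.454 0.258 0.2  ]
[0.437 0.285 0.01 ]
lever_handle [(0.93, [296, 109, 341, 257])]
latch_claw [(0.81, [306, 223, 330, 261])]
```

```bash
cat > path.py <<'E'
from h import *
s=r.read_state()
Rm=R.from_quat(s['eef_rot']).as_matrix()
def m2(v): return np.array([v[:2]@ex, v[2]])
X2=m2(Rm[:,0]); Z2=m2(Rm[:,2])
print('X2',X2.round(3),'Z2',Z2.round(3))
tc=sm(s['ee_pos']); A=np.array([tc[0],tc[2]])+9.5*X2+11*Z2
print('A now',A.round(1),'y',tc[1].round(1))
cur=A
def C(th,r=66):
    P=np.array([-48,82]); n=np.array([np.sin(th),np.cos(th)])
    a=P+r*np.array([-np.cos(th),np.sin(th)])+6.5*n
    d=n@(-19*X2)
    if d<0: a=a-d*n
    return a
pts=[('pre',np.array([18.,135]))]+[(round(t,2),C(t)) for t in (1.9,1.8,1.65,1.5,1.35,1.2,1.05,.9,.75,.6,.45,.35,.3,.25,.2,.15,.1,.05,0)]
for k,w in pts:
    d=w-cur; print(k,w.round(1),'tool cm x',round(d@X2/10,2),'z',round(d@Z2/10,2)); cur=w
E
python3 path.py
```

```text
X2 [-0.969  0.248] Z2 [-0.248 -0.969]
A now [ 70.6 186.3] y -1.1
pre [ 18. 135.] tool cm x 3.82 z 6.27
1.9 [-20.5 142.4] tool cm x 3.91 z 0.24
1.8 [-26.7 144.8] tool cm x 0.66 z -0.08
1.65 [-36.3 147.3] tool cm x 0.99 z -0.0
1.5 [-46.2 148.3] tool cm x 0.98 z 0.15
1.35 [-56.1 147.8] tool cm x 0.95 z 0.29
1.2 [-65.9 145.9] tool cm x 0.9 z 0.43
1.05 [-75.2 142.5] tool cm x 0.82 z 0.56
0.9 [-83.9 137.7] tool cm x 0.73 z 0.68
0.75 [-91.9 131.7] tool cm x 0.62 z 0.78
0.6 [-98.8 124.6] tool cm x 0.5 z 0.86
0.45 [-104.6  116.6] tool cm x 0.36 z 0.93
0.35 [-107.8  110.7] tool cm x 0.16 z 0.64
0.3 [-109.1  107.7] tool cm x 0.06 z 0.33
0.25 [-110.3  104.6] tool cm x 0.04 z 0.33
0.2 [-111.2  102.4] tool cm x 0.03 z 0.24
0.15 [-112.   100.2] tool cm x 0.02 z 0.24
0.1 [-112.7   97.9] tool cm x 0.01 z 0.24
0.05 [-113.4   95.6] tool cm x 0.01 z 0.24
0 [-114.    93.2] tool cm x -0.0 z 0.24
```

```bash
python3 -m jog '[[0.2,0,0.5,0,0,0,-0.6],[0.5,0,1,0,0,0,-1],[0.8,0,1.2,0,0,0,-1],[0.8,0,1.2,0,0,0,-1],[0.8,0,1.2,0,0,0,-1],[0.7,0,0.9,0,0,0,-1],[0,0,0.27,0,0,0,-1],[0,0,0,0,0,0,-1],[0,0,0,0,0,0,-1]]';  python3 -m jog '[[0.5,0,0,0,0,0,-1],[0.8,0,0.05,0,0,0,-1],[0.8,0,0.05,0,0,0,-1],[0.6,0,0.05,0,0,0,-1],[0.5,0,0.05,0,0,0,-1],[0.4,0,0.05,0,0,0,-1],[0.4,0,0,0,0,0,-1],[0.4,0,0,0,0,0,-1]]'; python3 path.py | head -3; python3 -c "
from h import *
s=st(); p=snap('wrist','k_w'); snap('side','k_s',(270,150,370,280),4.5)
"
```

```text
time: 15.38
ee_pos: [0.4556, -0.1396, 0.1702]
eef_rot: [0.687, 0.716, 0.086, -0.09]
ft_force: [-0.2, 0.1, 0.3]
width: 0.0006
time: 16.38
ee_pos: [0.4536, -0.0958, 0.1784]
eef_rot: [0.687, 0.716, 0.086, -0.09]
ft_force: [-0.6, -1.9, 0.6]
width: 0.0005
X2 [-0.969  0.247] Z2 [-0.247 -0.969]
A now [-24.7 144.1] y -2.3
pre [ 18. 135.] tool cm x -4.37 z -0.17
t 16.38 pos [ 0.4536 -0.0958  0.1784] q [ 0.6868  0.7161  0.0863 -0.0899] F [-0.6 -1.9  0.6] w 0.0005
```

View pics/k_w.png

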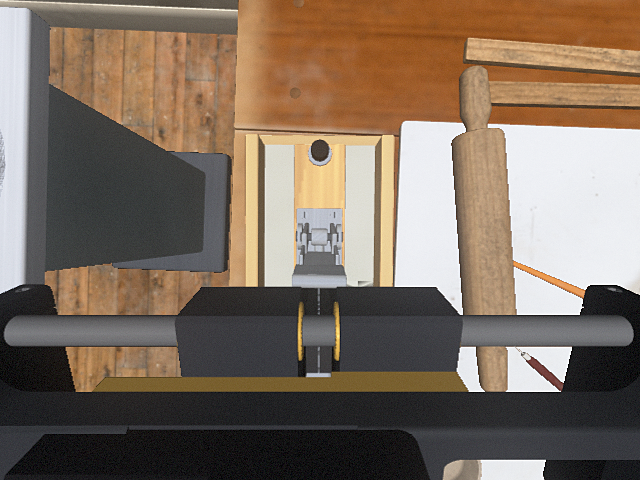

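View pics/k_s.png

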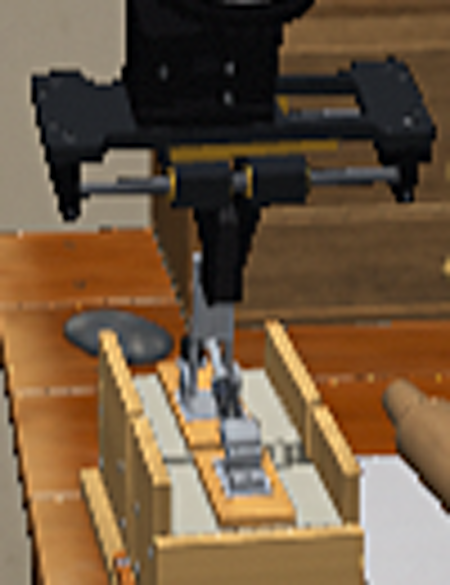

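```bash
python3 -m jog '[[0.4,0.01,0,0,0,0,-1],[0.5,0.01,0,0,0,0,-1],[0.5,0.01,0.05,0,0,0,-1],[0.5,0.01,0.1,0,0,0,-1],[0.5,0.01,0.14,0,0,0,-1],[0.45,0.01,0.15,0,0,0,-1],[0.45,0.01,0.2,0,0,0,-1],[0.45,0.01,0.23,0,0,0,-1],[0,0,0,0,0,0,-1]]'; python3 path.py | head -2;  python3 -c "
from h import *
s=st(); p=snap('wrist','l_w'); snap('side','l_s',(270,150,370,280),4.5)
"
```

```text
time: 17.6
ee_pos: [0.4527, -0.0569, 0.1791]
eef_rot: [0.686, 0.716, 0.086, -0.09]
ft_force: [-0.6, 0.9, 0.1]
width: 0.0005
X2 [-0.969  0.248] Z2 [-0.248 -0.969]
A now [-63.7 144.8] y -2.2
t 17.6 pos [ 0.4527 -0.0569  0.1791] q [ 0.6864  0.7164  0.0863 -0.0901] F [-0.6  0.9  0.1] w 0.0005
```

View pics/l_w.png

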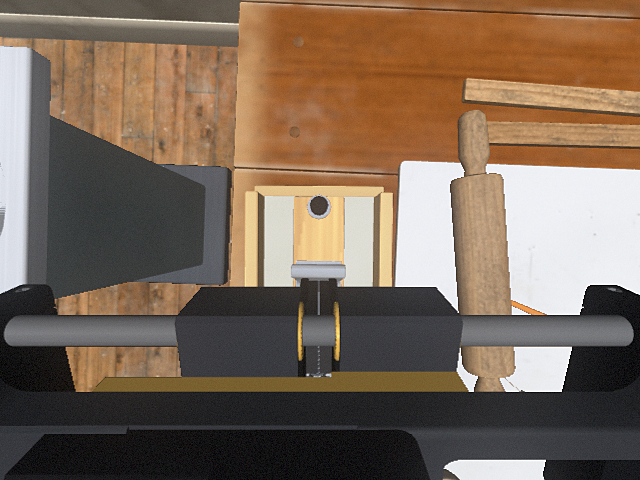

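View pics/l_s.png

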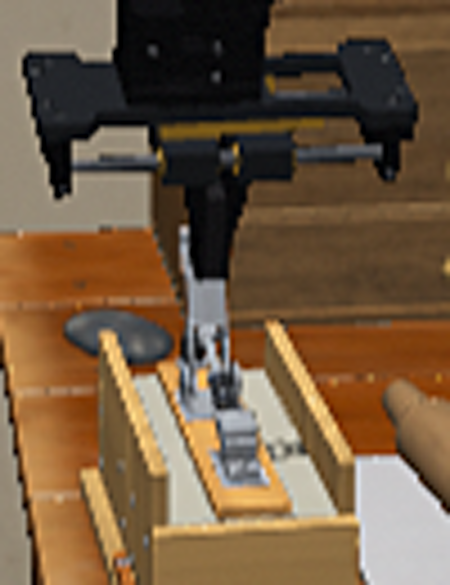

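```bash
python3 -m jog '[[0.42,0,0.22,0,0,0,-1],[0.42,0,0.26,0,0,0,-1],[0.42,0,0.3,0,0,0,-1],[0.4,0,0.33,0,0,0,-1],[0.36,0,0.36,0,0,0,-1],[0.33,0,0.38,0,0,0,-1],[0.3,0,0.4,0,0,0,-1],[0,0,0,0,0,0,-1]]'; python3 path.py | sed -n '2p;12,20p';  python3 -c "
from h import *
s=st(); p=snap('wrist','m_w',(200,100,440,400),2); snap('side','m_s',(270,150,370,280),4.5)
"
```

```text
time: 18.7
ee_pos: [0.4513, -0.0256, 0.1638]
eef_rot: [0.686, 0.716, 0.086, -0.09]
ft_force: [0.2, -1.0, 0.5]
width: 0.0006
A now [-95.  129.5] y -2.8
0.75 [-91.9 131.7] tool cm x 0.62 z 0.78
0.6 [-98.8 124.6] tool cm x 0.5 z 0.86
0.45 [-104.6  116.6] tool cm x 0.36 z 0.93
0.35 [-107.8  110.7] tool cm x 0.16 z 0.64
0.3 [-109.1  107.7] tool cm x 0.06 z 0.33
0.25 [-110.3  104.6] tool cm x 0.04 z 0.33
0.2 [-111.2  102.4] tool cm x 0.03 z 0.24
0.15 [-112.   100.2] tool cm x 0.02 z 0.24
0.1 [-112.7   97.9] tool cm x 0.01 z 0.24
t 18.7 pos [ 0.4513 -0.0256  0.1638] q [ 0.6865  0.7163  0.0863 -0.0903] F [ 0.2 -1.   0.5] w 0.0006
```

View pics/m_w.png

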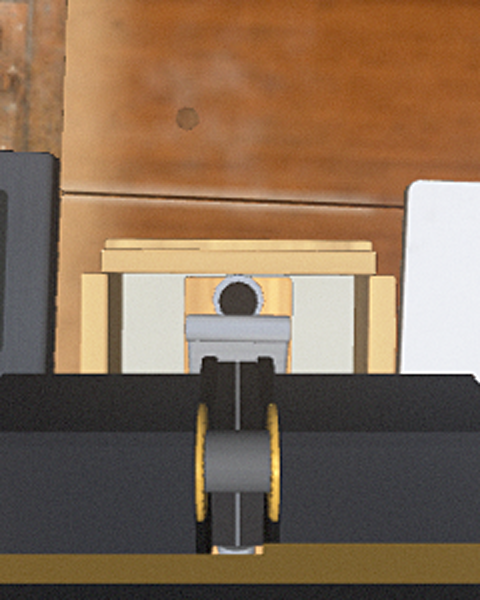

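View pics/m_s.png

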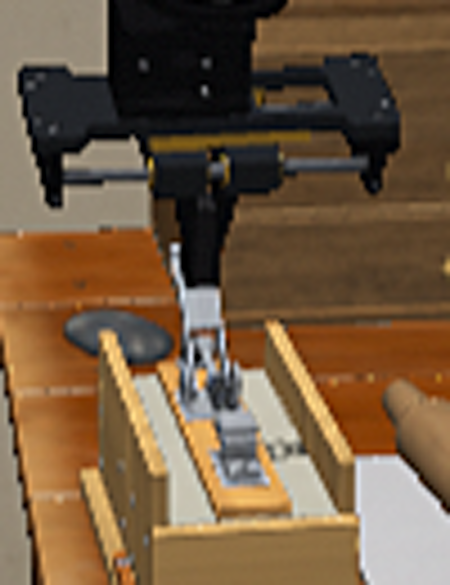

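```bash
python3 -m jog '[[0.18,0,0.35,0,0,0,-1],[0.17,0,0.37,0,0,0,-1],[0.14,0,0.38,0,0,0,-1],[0.12,0,0.38,0,0,0,-1],[0,0,0,0,0,0,-1]]';python3 -m jog '[[0.08,0,0.3,0,0,0,-1],[0.08,0,0.34,0,0,0,-1],[0,0,0,0,0,0,-1]]'; python3 path.py | sed -n '2p'
```

```text
time: 19.42
ee_pos: [0.4508, -0.0164, 0.1507]
eef_rot: [0.687, 0.716, 0.086, -0.09]
ft_force: [-0.1, -0.4, -1.0]
width: 0.0006
time: 19.8
ee_pos: [0.4507, -0.0134, 0.145]
eef_rot: [0.687, 0.716, 0.086, -0.09]
ft_force: [1.0, -0.1, 1.1]
width: 0.0003
A now [-107.2  110.7] y -3.0
```

```bash
python3 -c "
from h import *
s=st(); p=snap('wrist','n_w',(200,100,440,400),2); snap('side','n_s',(270,150,370,280),4.5)
"
```

```text
t 19.8 pos [ 0.4507 -0.0134  0.145 ] q [ 0.6866  0.7162  0.0862 -0.0902] F [ 1.  -0.1  1.1] w 0.0003
```

View pics/n_w.png

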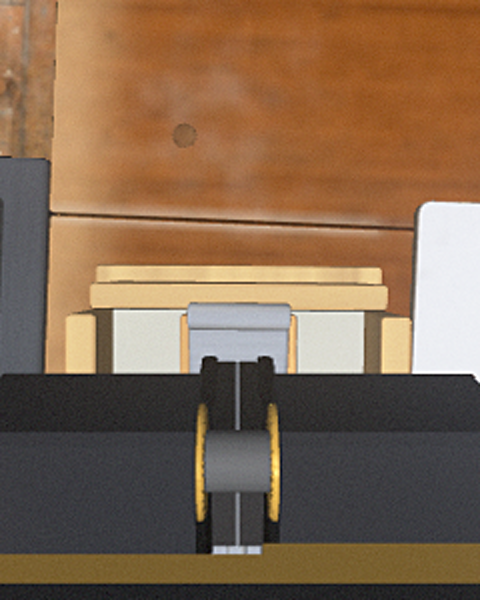

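View pics/n_s.png

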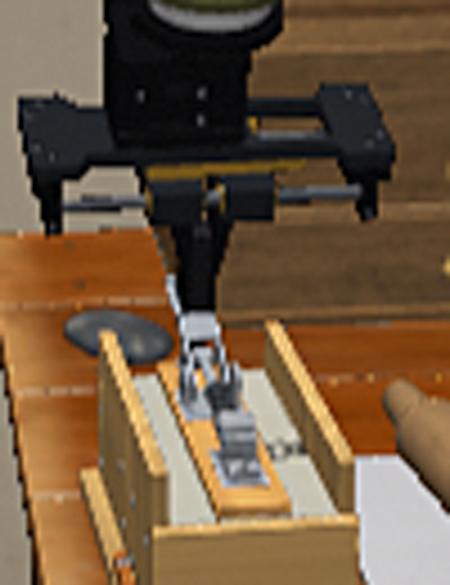

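```bash
python3 -c "
from h import *
p=snap('side','o_s',(290,215,350,275),12); q=snap('top','o_t',(285,210,400,285),7)
print(sm([0.4,-.1,.1]))
for k in ([30,0,95],[38,0,76.5],[47,0,75.5],[0,51,88],[0,-51,88],[95,0,68]): print(k,(proj(p,mw(k))-[290,215])*12,(proj(q,mw(k))-[285,210])*7)
"
```

```text
[-10.01 -56.    74.  ]
[30, 0, 95] [391.46033283 308.26946737] [491.58892192 223.64274413]
[38, 0, 76.5] [397.67757312 414.9944504 ] [510.42066116 236.28435373]
[47, 0, 75.5] [405.50331821 438.02818783] [534.59950807 238.63865866]
[0, 51, 88] [625.71536793 271.61668521] [417.82744254  87.50937196]
[0, -51, 88] [103.19955078 299.54816033] [399.60079131 358.3553024 ]
[95, 0, 68] [448.71121113 576.49511111] [662.55431823 252.4060857 ]
```

View pics/o_s.png

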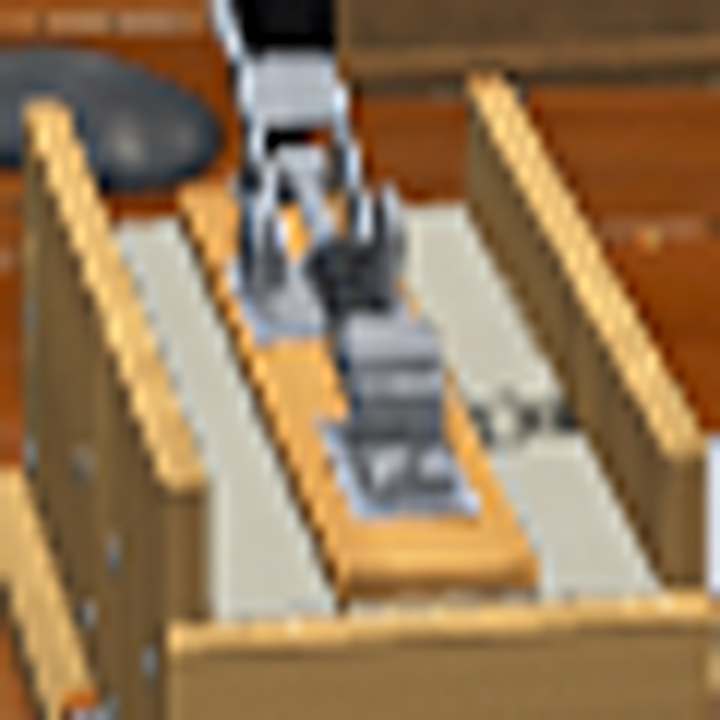

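View pics/o_t.png

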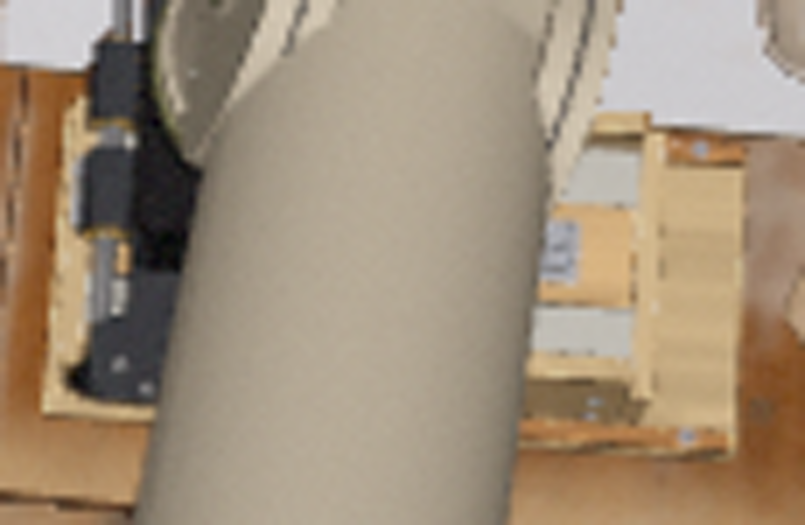

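```bash
python3 -c "
from h import *
p=r.camera('side')
P=lambda k:((proj(p,mw(k))-[290,215])*12).round(0)
for n,k in dict(batEnd=[86,0,68],plateEnd=[64,0,69.5],plateStart=[18,0,69.5],blkEnd=[60.5,0,75.5],blkFront=[47,0,75.5],hookface=[38,0,76.5],hookfront=[31.5,0,76.5],endboardTopOuter=[95,0,68],cheekL=[86,-51,88],cheekR=[86,51,88],cheekL2=[86,-42,88],fbackL=[-117,-51,88],fbackR=[-117,51,88]).items(): print(n,k,P(k))
# claw hooked: lip at x=39, z 71 ; unhooked: th=.37
for nm,th,lipx in (('hook',.37,None),('unhook',.37,None)):
    pin=np.array([-48-24*np.cos(th)-4.5*np.sin(th),82+24*np.sin(th)-4.5*np.cos(th)])
    L=103.5 if nm=='unhook' else 103.5+11
    zo=77.9; phi=np.arcsin((pin[1]-zo)/L); d=np.array([np.cos(phi),-np.sin(phi)]);n=np.array([np.sin(phi),np.cos(phi)])
    o=pin+L*d
    print(nm,'pin',pin.round(1),'origin',o.round(1),'phi',phi.round(2),'lip',(o-1.3*d-7.4*n).round(1))
    for q,v in dict(fronttop=(5,15),frontbot=(5,-7.5),reartop=(-25,15)).items():
        w=o+v[0]*d+v[1]*n; print(q,P([w[0],0,w[1]]),P([w[0],-9,w[1]]),P([w[0],9,w[1]]))
"
```

```text
batEnd [86, 0, 68] [440. 557.]
plateEnd [64, 0, 69.5] [420. 503.]
plateStart [18, 0, 69.5] [380. 409.]
blkEnd [60.5, 0, 75.5] [417. 466.]
blkFront [47, 0, 75.5] [406. 438.]
hookface [38, 0, 76.5] [398. 415.]
hookfront [31.5, 0, 76.5] [392. 402.]
endboardTopOuter [95, 0, 68] [449. 576.]
cheekL [86, -51, 88] [163. 472.]
cheekR [86, 51, 88] [716. 440.]
cheekL2 [86, -42, 88] [213. 469.]
fbackL [-117, -51, 88] [32. 94.]
fbackR [-117, 51, 88] [518.  70.]
hook pin [-72.   86.5] origin [42.2 77.9] phi 0.08 lip [40.3 70.6]
fronttop [407. 356.] [360. 359.] [455. 354.]
frontbot [405. 464.] [358. 467.] [452. 461.]
reartop [381. 287.] [335. 290.] [428. 285.]
unhook pin [-72.   86.5] origin [31.1 77.9] phi 0.08 lip [29.2 70.6]
fronttop [398. 335.] [350. 338.] [445. 333.]
frontbot [395. 442.] [348. 444.] [442. 439.]
reartop [372. 266.] [326. 268.] [419. 263.]
```

```bash
python3 -m jog '[[0.06,0,0.2,0,0,0,-1],[0.04,0,0.2,0,0,0,-1],[0.04,0,0.2,0,0,0,-1],[0,0,0,0,0,0,-1]]';python3 -m jog '[[0.02,0,0.2,0,0,0,-1],[0.02,0,0.2,0,0,0,-1],[0,0,0,0,0,0,-1],[0,0,0,0,0,0,-1]]'; python3 path.py | sed -n '2p'; python3 -c "
from h import *
s=st(); p=snap('wrist','q_w',(200,100,440,400),2); snap('side','q_s',(290,215,350,275),12)"
```

```text
time: 20.55
ee_pos: [0.4507, -0.0106, 0.1397]
eef_rot: [0.687, 0.716, 0.086, -0.09]
ft_force: [-0.5, -0.4, -1.3]
width: 0.0007
time: 21.05
ee_pos: [0.4508, -0.0093, 0.1361]
eef_rot: [0.687, 0.716, 0.086, -0.09]
ft_force: [0.5, -0.2, 0.4]
width: 0.0003
A now [-111.3  101.8] y -2.9
t 21.05 pos [ 0.4508 -0.0093  0.1361] q [ 0.6867  0.7162  0.0863 -0.09  ] F [ 0.5 -0.2  0.4] w 0.0003
```

View pics/q_s.png

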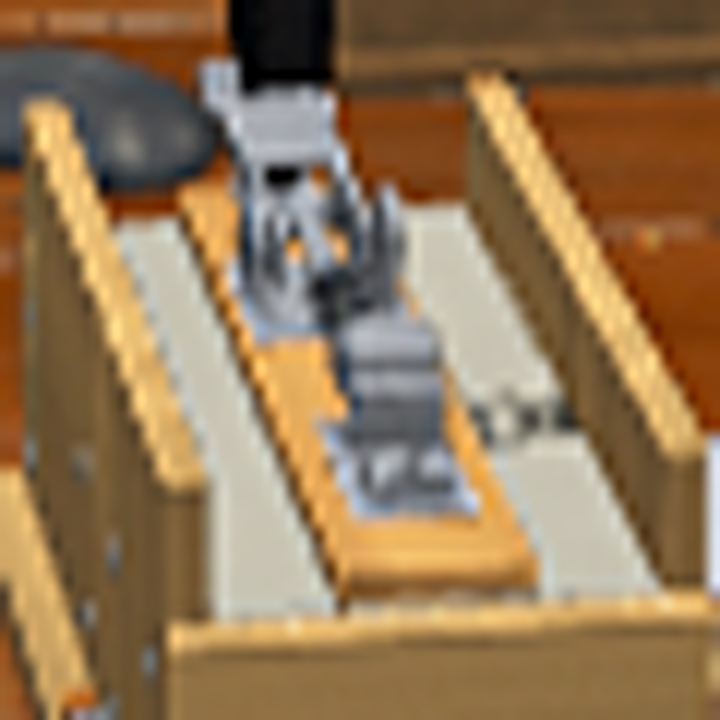

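View pics/q_w.png

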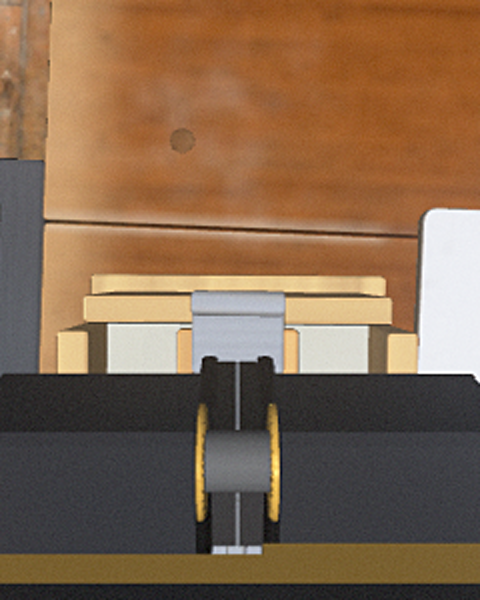

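```bash
python3 -m jog '[[0.02,0,0.15,0,0,0,-1],[0.02,0,0.15,0,0,0,-1],[0,0,0,0,0,0,-1],[0,0,0,0,0,0,-1]]';python3 -m jog '[[0.01,0,0.1,0,0,0,-1],[0.01,0,0.1,0,0,0,-1],[0,0,0,0,0,0,-1],[0,0,0,0,0,0,-1]]'; python3 path.py | sed -n '2p'; python3 -c "
from h import *
s=st(); p=snap('wrist','s_w',(200,100,440,400),2); snap('side','s_s',(290,215,350,275),12)"
```

```text
time: 21.65
ee_pos: [0.4507, -0.0082, 0.1333]
eef_rot: [0.687, 0.716, 0.086, -0.09]
ft_force: [-0.7, 0.3, 0.3]
width: 0.0004
time: 22.15
ee_pos: [0.4507, -0.0075, 0.1314]
eef_rot: [0.687, 0.716, 0.086, -0.09]
ft_force: [0.0, -0.4, -1.1]
width: 0.0005
A now [-113.1   97.1] y -2.9
t 22.15 pos [ 0.4507 -0.0075  0.1314] q [ 0.6867  0.7162  0.0863 -0.09  ] F [ 0.  -0.4 -1.1] w 0.0005
```

View pics/s_s.png

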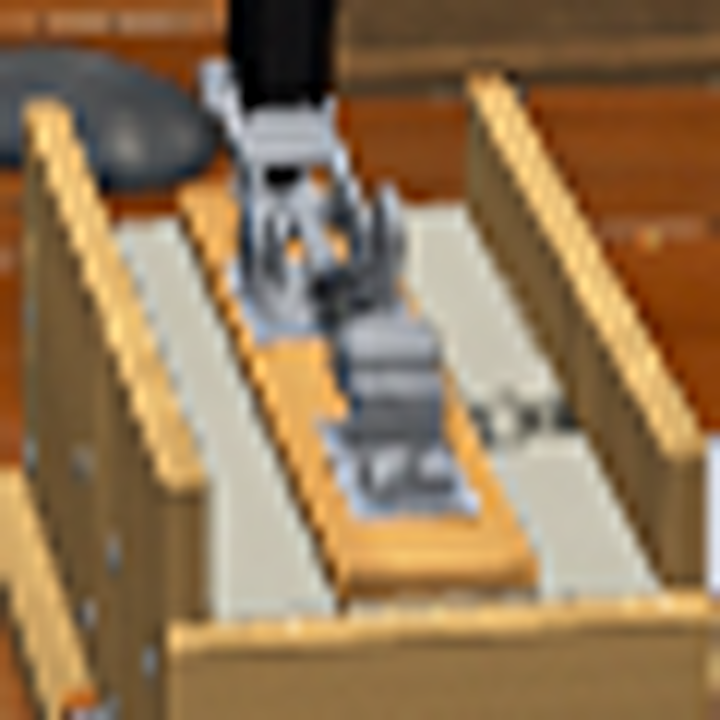

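View pics/s_w.png

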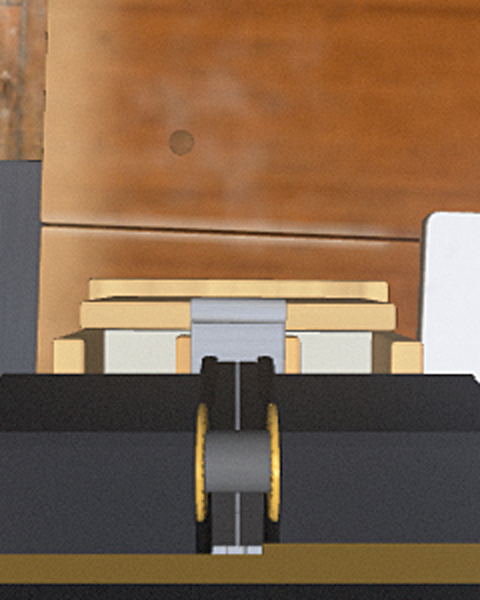

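```bash
python3 -m jog '[[0,0,-0.5,0,0,0,-1],[0,0,-1.5,0,0,0,-1],[0,0,-3,0,0,0,-1],[0,0,-4,0,0,0,-1],[-2,0,-4,0,0,0,-1],[-3,0,-3,0,0,0,-1],[-3,0,0,0,0,0,-1],[-3,0,0,0,0,0,-1],[0,0,0,0,0,0,-1]]'; python3 -c "
from h import *
s=st(); p=snap('wrist','u_w'); q=snap('side','u_s',(290,215,350,275),12)
cv2.imwrite('pics/u_wz.png',cv2.resize(p['frame'][40:290,240:400,::-1],None,fx=3.4,fy=2.4,interpolation=cv2.INTER_CUBIC))
for th in (-.03,0,.05,.1,.2,.3):
    tip=np.array([-48-82*np.cos(th)+3*np.sin(th),-1.3,82+82*np.sin(th)+3*np.cos(th)])
    print(th,proj(p,mw(tip)).round(0),((proj(q,mw(tip))-[290,215])*12).round(0))
for t in ['lever_handle','latch_claw','fixed_half','loose_half']:
    d=r.search_frame(p,t); print(t,[(round(x['score'],2),[int(v) for v in x['rect']]) for x in d[:2]])
for k in ([-127,0,68],[0,-51,88],[0,51,88],[-117,-51,88],[-117,51,88]): print(k,proj(p,mw(k)).round(1))
"
```

```text
time: 23.38
ee_pos: [0.4563, -0.1559, 0.2594]
eef_rot: [0.688, 0.715, 0.086, -0.09]
ft_force: [-0.4, 0.2, -0.8]
width: 0.0004
t 23.38 pos [ 0.4563 -0.1559  0.2594] q [ 0.688   0.7149  0.0863 -0.09  ] F [-0.4  0.2 -0.8] w 0.0004
-0.03 [319.  84.] [260.  86.]
0 [319.  83.] [260.  75.]
0.05 [319.  81.] [261.  57.]
0.1 [319.  80.] [261.  40.]
0.2 [319.  77.] [262.   6.]
0.3 [319.  76.] [264. -27.]
lever_handle [(0.59, [302, 83, 335, 270])]
latch_claw [(0.89, [308, 240, 326, 272])]
fixed_half [(0.69, [264, 81, 377, 269])]
loose_half [(0.97, [260, 228, 373, 287])]
[-127, 0, 68] [320.2  94.3]
[0, -51, 88] [263.7 222.6]
[0, 51, 88] [373.5 223.9]
[-117, -51, 88] [264.8  95.3]
[-117, 51, 88] [375.6  96.6]
```

View pics/u_w.png

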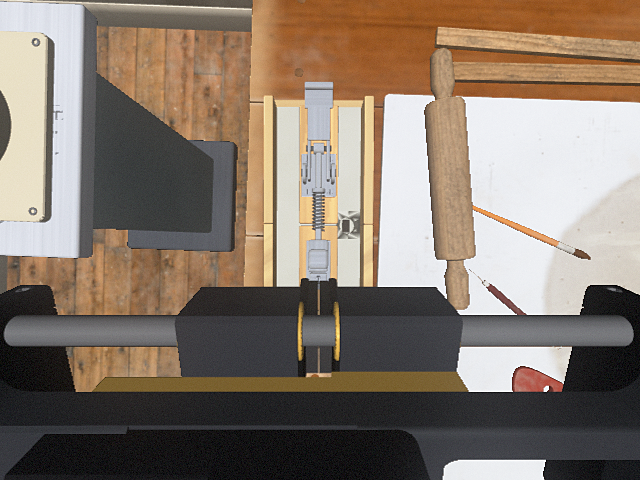

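View pics/u_wz.png

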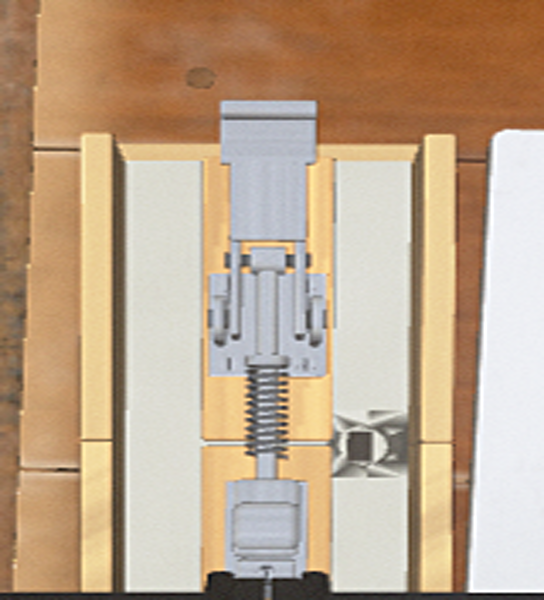

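View pics/u_s.png

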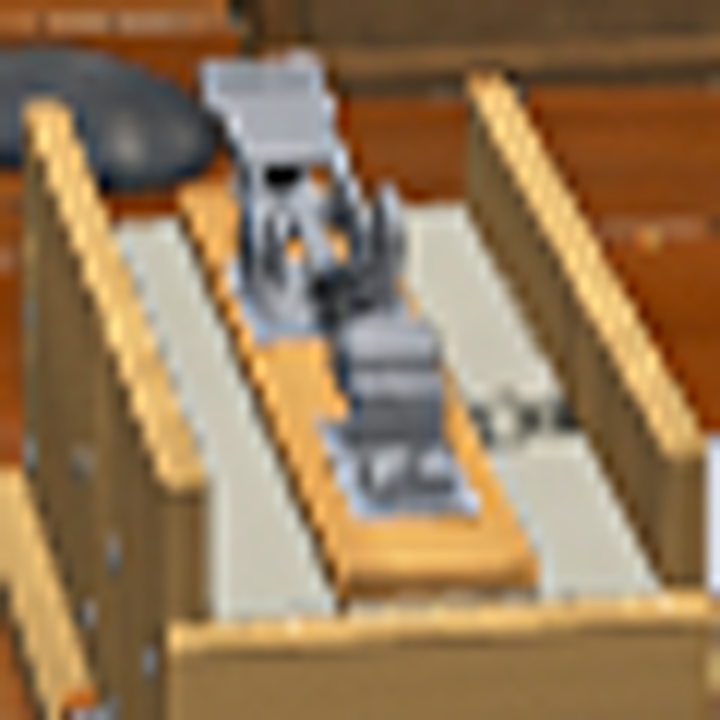

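```bash
python3 -m jog '[[2,0,0,0,0,0,-1],[3,0,0,0,0,0,-1],[3,0,1,0,0,0,-1],[3,0,3,0,0,0,-1],[0,0,3,0,0,0,-1],[0,0,3,0,0,0,-1],[0,0,3,0,0,0,-1],[0,0,2,0,0,0,-1],[0,0,0.6,0,0,0,-1],[0,0,0,0,0,0,-1],[0,0,0,0,0,0,-1]]';python3 path.py | sed -n '2p';
```

```text
time: 25.05
ee_pos: [0.4512, -0.0085, 0.1362]
eef_rot: [0.687, 0.716, 0.087, -0.089]
ft_force: [0.4, -1.0, 0.3]
width: 0.0006
A now [-112.1  101.9] y -2.4
```

```bash
python3 - <<'E'
from h import *
Z=[]
for i in range(6): r.camera('wrist'); Z.append(r.read_state()['ft_force'])
print(np.mean(Z,0).round(2),np.std(Z,0).round(2)); st()
E
```

```text
[0.18 0.05 0.22] [0.33 0.74 0.7 ]
t 25.35 pos [ 0.4509 -0.0086  0.1355] q [ 0.6868  0.7161  0.0864 -0.0897] F [-0.2  0.2  0. ] w 0.0006
```

```bash
python3 -m jog '[[0,0,0.2,0,0,0,-1],[0,0,0.2,0,0,0,-1],[0,0,0,0,0,0,-1]]'; python3 -m jog '[[0,0,0.1,0,0,0,-1],[0,0,0,0,0,0,-1]]'; python3 -m jog '[[0,0,0.1,0,0,0,-1],[0,0,0,0,0,0,-1]]'
```

```text
time: 25.72
ee_pos: [0.4505, -0.0074, 0.1312]
eef_rot: [0.687, 0.716, 0.086, -0.09]
ft_force: [0.0, 0.1, -0.4]
width: 0.0007
time: 25.98
ee_pos: [0.4506, -0.0072, 0.1303]
eef_rot: [0.687, 0.716, 0.086, -0.09]
ft_force: [0.0, 0.2, -0.9]
width: 0.0003
time: 26.22
ee_pos: [0.4506, -0.007, 0.1294]
eef_rot: [0.687, 0.716, 0.086, -0.09]
ft_force: [0.9, 0.5, -0.1]
width: 0.0004
```

```bash
python3 -m jog '[[0,0,0.06,0,0,0,-1],[0,0,0,0,0,0,-1]]'; python3 -m jog '[[0,0,0.06,0,0,0,-1],[0,0,0,0,0,0,-1]]'; python3 -m jog '[[0,0,0.05,0,0,0,-1],[0,0,0,0,0,0,-1]]'
```

```text
time: 26.48
ee_pos: [0.4506, -0.0069, 0.1288]
eef_rot: [0.687, 0.716, 0.086, -0.09]
ft_force: [-0.3, 0.2, -0.1]
width: 0.0004
time: 26.72
ee_pos: [0.4506, -0.0067, 0.1282]
eef_rot: [0.687, 0.716, 0.086, -0.09]
ft_force: [-0.2, 0.1, 0.2]
width: 0.0004
time: 26.98
ee_pos: [0.4507, -0.0067, 0.1279]
eef_rot: [0.687, 0.716, 0.086, -0.09]
ft_force: [0.5, -0.5, 0.7]
width: 0.0002
```

```bash
python3 -m jog '[[0,0,0.04,0,0,0,-1],[0,0,0,0,0,0,-1]]'; python3 -m jog '[[0,0,0.04,0,0,0,-1],[0,0,0,0,0,0,-1]]'
```

```text
time: 27.22
ee_pos: [0.4507, -0.0066, 0.1276]
eef_rot: [0.687, 0.716, 0.086, -0.09]
ft_force: [-0.9, -2.6, 3.8]
width: 0.001
time: 27.48
ee_pos: [0.4508, -0.0066, 0.1274]
eef_rot: [0.687, 0.716, 0.086, -0.09]
ft_force: [-2.8, -1.9, 7.9]
width: 0.0001
```

```bash
python3 -m jog '[[0,0,-0.3,0,0,0,-1],[0,0,-1.5,0,0,0,-1],[0,0,-3,0,0,0,-1],[0,0,-4,0,0,0,-1],[-2,0,-4,0,0,0,-1],[-3,0,-3,0,0,0,-1],[-3,0,-2,0,0,0,-1],[-3,0,-1,0,0,0,-1],[-2,0,0,0,0,0,-1],[0,0,0,0,0,0,-1]]'; python3 -c "
from h import *
s=st(); p=snap('wrist','v_w'); q=snap('side','v_s',(270,190,370,300),5)
cv2.imwrite('pics/v_wz.png',cv2.resize(p['frame'][40:290,240:400,::-1],None,fx=3.4,fy=2.4,interpolation=cv2.INTER_CUBIC))
"
```

```text
time: 28.72
ee_pos: [0.4575, -0.1794, 0.2763]
eef_rot: [0.687, 0.716, 0.086, -0.091]
ft_force: [-0.4, 1.3, 0.1]
width: 0.0006
t 28.73 pos [ 0.4575 -0.1794  0.2763] q [ 0.6873  0.7155  0.0863 -0.0907] F [-0.4  1.3  0.1] w 0.0006
```

View pics/v_wz.png

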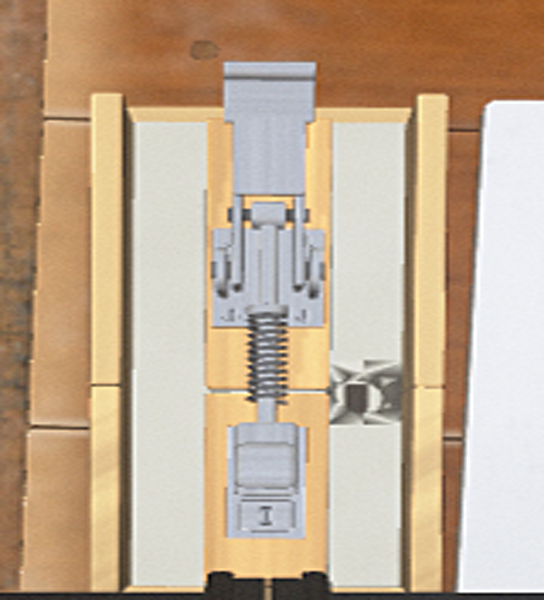

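View pics/v_s.png

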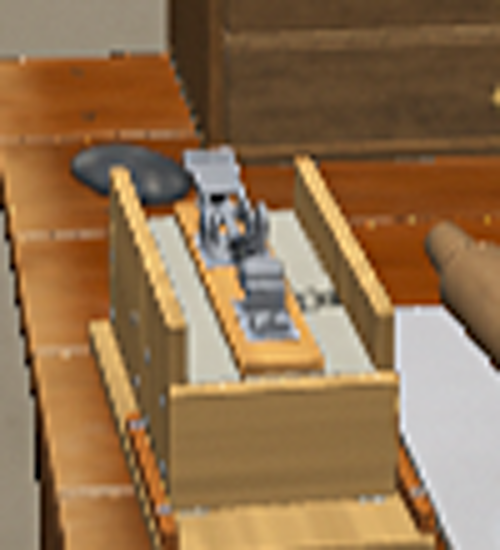

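```bash
python3 -c "
from bench import r
print(r.close_job())"
```

```text
the job is handed in; nothing more can be done
None
```

The mould is closed and clamped by its latch, and I handed the job in at about 29 s. No verdict came back.

**What I did:** I gripped the claw and lifted it over the keeper. I lowered it into the pocket until it touched the plate, at about 11 N down. The lever then stood at about 2.0 rad. With the closed fingertips I swung the lever back and down. The loose half came home, and the lever snapped past dead centre by itself.

**Last checks:**
- **Lever:** a light touch, 8 N at most, met the handle at the height expected for a lever lying flat.
- **Halves:** the last pictures show only a thin seam between them.
- **Claw:** its lip sits between the hook and the block of the keeper.
- **Robot and other things:** the robot is clear of everything. The pebble looks in place in the last side view. I did not check the clay wedge and the wooden rib at the end, but the arm never worked near them.

**Less certain:**
- **Lever angle by sight:** the side camera alone read about 0.03 rad, within its error. I relied on the touch instead.
- **Clamping force:** I did not measure it. The force felt while closing the lever was only about 1 N, lower than I expected. By the latch geometry the spring should be stretched about 10 mm, which is roughly 25 N, well above the 8 N needed.

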